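# Seat a keyed filter cartridge in its pot

## Robot

A 6-joint arm with a two-finger parallel gripper is mounted at the origin on the work surface. World frame = base frame: x ahead of the robot, y to its left, z up, the work surface at z = 0. Lengths are in mm, angles in rad, forces in N, time in s.
With the tool pointing down it reaches from about 300 to 850 mm from the base axis. Payload 5.4 kg.
Tool frame: the origin (TCP) lies midway between the tips of the shut fingers; the grasp point (between the pads) lies 19 mm behind it; z points along the fingers, y is the line along which they close (so a half turn about z gives the same grasp; the last joint's range is limited). The gripper opens to 85 mm and grips with 20 to 120 N. Pads are 22 mm wide; open, the fingers measure 114 mm over their backs; the gripper's body (76 mm by 85 mm) begins 54 mm behind the grasp point. The pads swing forward as they close: fully open they stand 13 mm farther back than shut.
Start: joints at [0.939, 0.158, 1.597, -0, 1.386, -0.21], TCP at [235.414, 524.582, 231.299] pointing down, gripper open.
Joint ranges: [-2.91, 2.91], [-0.94, 2.29], [0.18, 2.7], [-1.29, 4.43], [0.17, 2.64], [-3, 3]. Speed limits (rad/s): [2.57, 2.57, 3.14, 3.14, 3.14, 3.14].

## Interface

Orientations are given as a unit quaternion [w, x, y, z].
In Python, from rig import ctrl gives the robot as it stands.
- The arm moves only by the shell command python3 -m pendant 'ROWS' [OPENING]. ROWS is a JSON object of lists of equal length, an entry for each row: "translation": the shift along the tool's x, y, z in mm, a list of three; "spin": the turn about the tool's z in degrees. A call has 1 to 5 rows; each row shifts and turns the commanded pose from where the row before left it, along the tool's axes as they then stand; what a row does not reach is not made up. A row lasts 1/12 s, in which the tool goes at most 41.7 mm and 7.16 degrees, less where a joint would pass 70% of its speed; a pose out of reach is approached as far as the arm can. A call with a gripper value outside its range is refused whole. OPENING is the opening, from 0 (shut) to 1 (fully open), set as the call begins (- or left out, the last holds). The fingers move at their own pace and stop on an object; the grip force is fixed at half the most. Time passes only in rows, so rows that do not move let the fingers close. It gives the time, the measured TCP pose, the force, the opening and the grip force at its end, in the units of the state.
- ctrl.read_state(): the state, without advancing time (a new reading comes with each control period).
- ctrl.get_image(name): name is "side" or "top" or "wrist"; returns (picture, depth): 384x512x3 uint8, red, green, blue; 384x512 float32, mm along the optical axis (not along the pixel's ray), 0 where there is no reading.
- ctrl.camera_model(name): a dict with "fx", "fy", "cx", "cy" (pixels), "origin" and "orientation" of the camera in the world. Camera axes: x right, y down, z forward; pixel columns grow to the right and rows downward; lengths in mm; the calibration is good to about 2 mm. A picture is of the moment at which its call begins: read the wrist's pose just before it. camera_model takes no time and is no camera call; for the wrist camera it gives the pose at the moment of the call.
- ctrl.hand_in(): hands the job in; it is judged then, once.
Trained networks look in the newest picture that a camera, given by its name, has taken for a name from the list of things; names that differ only in an ending like _2 or _b are one class to them, and where a whole thing is asked for, a point or a joint stands for the part that bears it (a point fixed in the world has none). Each returns a list of dicts, best first, with "confidence" (0 to 1); they miss things now and then, are a little off and sometimes report something else, mostly with a low value. They report only what shows in the picture. A call takes as long as a camera call. They do not tell look-alikes from the thing itself.
- ctrl.trace(camera, target): "mask" (384x512 bool, what is visible of it) and "extent" ([left, top, right, bottom] in pixels, round what is visible of it).
The state is a dict: "t": time; "joint_pos": joint angles; "qd": joint speeds; "effort": joint torques, N m; "eef_pos": TCP position; "eef_rot": TCP orientation; "wrist_force": force on the tool from outside, world axes, zero at the start; "moment": the same for the moment, N m; "opening": finger opening in mm; "finger_force": force on a finger pad.
Only numpy, scipy, OpenCV 4.12 (cv2) and the standard library are available. Lean on these libraries where they do the work, as an engineer would, in place of code of your own. Each camera call takes 0.05 s, during which the arm holds its last target. There are 200 camera calls.

## Task

Lift the mesh-wrapped filter cartridge (the one with the grip bar) out of the drain plate on the glass tank and lower it into the white filter pot with its bar in line with the outlet nozzle. Pressing only lightly on the sprung seat, turn it anticlockwise until its tongue drops into the slot, then lower it fully home with its cap flat on the rim, and let go. Leave the plain tube, the jar, the brush and the dish alone.

Things in the scene. Friction and masses are not known exactly. Their poses are not given: they have to be found in the camera images.
- cartridge: Filter cartridge, about 220 g (varies by a fifth), hanging upright in one hole of the tank's plate, up to 4 mm side play. Origin: on the axis at the underside of its round white cap (68 mm diameter, 6 mm thick); z up. On the cap a white grip bar 46 mm long (along x), 14 mm wide (y), its top 42 mm above the origin. Below, a brown mesh tube, 46 mm diameter, 70 mm long, bottom edge chamfered 3 mm.
- tongue_tip (a point): Centre of the lowest edge of the flat tongue under the cartridge's tube, 84 mm below the cartridge's origin. The tongue is 34 mm long (along the cartridge's x, parallel to the grip bar), 8 mm wide, 14 mm deep. A half turn gives the same fit.
- tank: Fixed clear glass tank with black rims, 150 (x) by 230 (y) mm, 128 mm high with the grey drain plate on top; origin centre of underside. Two 54 mm holes in the plate at y = -55 and +55 mm: the cartridge hangs in one, a plain tube in the other, caps lying on the plate.
- pot: Fixed white round filter pot, upright, 100 mm high on a square 110 mm steel foot plate; origin centre of underside. Its x axis points along the outlet nozzle, a level stub 20 mm thick (23 mm collar) at 70 mm height reaching 64 mm from the axis. Bore 49 mm diameter, flaring to 57 mm over the top 12 mm; rim 68 mm outside diameter.
- pot_rim (a point): Centre of the pot's mouth at rim height, 100 mm above the table. The cartridge's origin comes to this point when fully home. A cap standing 5 mm or more above it means that the tongue is not in the slot.
- pot_seat (a point): Centre of the top of the sprung seat inside the pot, 71 mm below the rim (axes as the pot's). A 38 by 12 mm slot through it is turned 17 to 57 degrees anticlockwise from above from the nozzle's line, differently each time; takes the tongue within about 6 degrees. The seat gives from about 5 N, 1 N per mm, bottoms at 8 mm, and springs back up when the tongue finds the slot.
- plain_tube: Bystander: plain white open PVC tube without a bar, 46 mm diameter, with a 64 mm collar lying on the drain plate and standing 12 mm above it; origin on the axis at the collar's underside.
- jar: Bystander: clear jar with black lid, 52 mm diameter, 80 mm high, on the table; origin centre of underside.
- brush: Bystander: hand brush lying on the table near the robot.
- dish: Bystander: white ceramic dish, 100 mm diameter, 30 mm high, on the table near the robot; origin centre of underside.
Mind the look-alikes: they are no part of the job. Leave any blue look-alike of the cartridge alone.

How it is judged (in metres and radians):
On the way, in this order (a step that is already met when the one before it is completed fails the run):
1. the cartridge is lifted clear of the drain plate (height (world z) of cartridge above 0.2 m), for 0.1 s.
2. the cartridge stands upright in the pot's bore (horizontal distance between cartridge and pot_rim below 0.006 m and z of cartridge in the frame of pot_rim below 0.03 m and angle between cartridge's own z axis and vertical below 0.1 rad), for 0.1 s.
At the end, for the whole second after the job is handed in: The cartridge is fully home in the pot: cap underside within 2.5 mm of the rim, centred within 4 mm, upright within 0.05 rad, at rest and released (z of cartridge in the frame of pot_rim between -0.004 and 0.0025 m and horizontal distance between cartridge and pot_rim below 0.004 m and angle between cartridge's own z axis and vertical below 0.05 rad and linear speed of cartridge below 0.01 m/s); the robot touches nothing.
It fails at once if the cartridge, not yet home (cap over 3 mm above the rim), is pressed or forced against the pot or its seat with more than 25 N (contact force between cartridge and pot above 25 N and z of cartridge in the frame of pot_rim above 0.003 m).
It fails at once if the plain tube is moved by more than 20 mm (distance of plain_tube from where it was at the start of the episode above 0.02 m).
It fails at once if the jar is moved by more than 30 mm (distance of jar from where it was at the start of the episode above 0.03 m).
It fails at once if the brush is moved by more than 30 mm (distance of brush from where it was at the start of the episode above 0.03 m).
It fails at once if the dish is moved by more than 30 mm (distance of dish from where it was at the start of the episode above 0.03 m).
It also fails if it takes over 58 s, if anything falls off the work surface, if the arm or the gripper's body presses on something with over 40 N, if the wrist force passes 120 N, or if a joint passes its speed limit or range.

## Working session

There is one attempt and no reset: what is moved stays moved. The work goes in short steps, Python scripts to look and compute and a shell command to move; the robot and the scene stay as the last step left them, time stands still between calls to the robot, and variables do not carry over. Pictures are saved under pics/ and viewed, at most 10 in all, crops included, and the job is handed in when it is done.

```bash
ls; mkdir -p pics; cat > h.py <<'E'
import numpy as np, cv2
from scipy.spatial.transform import Rotation as R
from rig import ctrl
def rot(q): return R.from_quat([q[1],q[2],q[3],q[0]]).as_matrix()
def cloud(d,m):
    v,u=np.mgrid[0:384,0:512]
    P=np.stack([(u-m['cx'])/m['fx']*d,(v-m['cy'])/m['fy']*d,d],-1)
    return P@rot(m['orientation']).T+np.array(m['origin'])
def save(n,im): cv2.imwrite('pics/'+n,im[:,:,::-1])
E
python3 - <<'E'
from h import *
s=ctrl.read_state();print(s['t'],s['eef_pos'],s['eef_rot'],s['opening'])
ims=[]
for c in ['top','side']:
    im,d=ctrl.get_image(c);m=ctrl.camera_model(c);np.savez('/tmp/'+c,im=im,d=d);P=cloud(d,m)
    print(c,m)
    save(c+'.png',im)
    for t in ['cartridge','tank','pot','plain_tube','jar','dish','brush']:
        for r in ctrl.trace(c,t)[:3]:
            k=r['mask']&(d>0);p=P[k]
            print(c,t,round(r['confidence'],2),np.round(r['extent']),p.shape[0],np.round(np.percentile(p,[2,50,98],axis=0)).tolist() if len(p) else '')
E
```

```text
pics
0.0 [235.06162844 524.09467795 230.30402915] [-3.93540075e-04  2.09340756e-01  9.77842287e-01 -8.68589905e-04] 85.02758200465692
top {'fx': 474.32794717891016, 'fy': 474.32794717891016, 'cx': 248.95296513738253, 'cy': 187.5396826954896, 'origin': array([ 325.87989598,   40.49918679, 1297.63722148]), 'orientation': array([ 0.06582339, -0.70048792,  0.70873244, -0.05179082])}
top cartridge 0.83 [168. 118. 197. 145.] 542 [[650.0, 212.0, 22.0], [674.0, 237.0, 92.0], [708.0, 271.0, 130.0]]
top cartridge 0.78 [105. 193. 132. 222.] 574 [[452.0, 378.0, 26.0], [480.0, 403.0, 93.0], [511.0, 440.0, 130.0]]
top cartridge 0.56 [152. 181. 183. 208.] 573 [[473.0, 227.0, 131.0], [501.0, 256.0, 136.0], [533.0, 290.0, 174.0]]
top tank 0.73 [141. 156. 243. 235.] 5328 [[426.0, 88.0, 7.0], [502.0, 200.0, 129.0], [596.0, 320.0, 134.0]]
top tank 0.72 [259. 109. 281. 134.] 381 [[687.0, -17.0, 13.0], [702.0, 6.0, 79.0], [732.0, 28.0, 85.0]]
top pot 0.69 [321. 162. 372. 214.] 1648 [[477.0, -259.0, 2.0], [530.0, -197.0, 11.0], [591.0, -150.0, 103.0]]
top pot 0.54 [178. 252. 216. 288.] 1117 [[274.0, 154.0,
[... 1477 characters left out ...]
[529.0, -227.0, 30.0], [587.0, -173.0, 99.0]]
side pot 0.5 [202. 130. 288. 221.] 5357 [[423.0, 78.0, 1.0], [507.0, 99.0, 96.0], [600.0, 307.0, 128.0]]
side pot 0.3 [218. 126. 248. 146.] 391 [[472.0, 226.0, 127.0], [502.0, 250.0, 140.0], [533.0, 295.0, 169.0]]
side plain_tube 0.55 [236. 151. 262. 164.] 289 [[491.0, 118.0, 123.0], [521.0, 140.0, 133.0], [549.0, 169.0, 140.0]]
side jar 0.65 [326. 196. 352. 237.] 827 [[685.0, -23.0, 2.0], [704.0, -14.0, 51.0], [731.0, 22.0, 80.0]]
side dish 0.65 [152. 184. 195. 203.] 651 [[274.0, 150.0, 3.0], [316.0, 214.0, 18.0], [360.0, 242.0, 30.0]]
side brush 0.67 [118. 296. 236. 322.] 1985 [[250.0, -199.0, 3.0], [324.0, -186.0, 17.0], [439.0, -155.0, 20.0]]
```

```bash
python3 - <<'E'
from h import *
Z={c:np.load('/tmp/'+c+'.npz') for c in ['top','side']}
a=cv2.resize(Z['top']['im'][90:310,90:400],None,fx=2.5,fy=2.5,interpolation=cv2.INTER_CUBIC);save('topc.png',a)
b=cv2.resize(Z['side']['im'][100:370,100:400],None,fx=2.2,fy=2.2,interpolation=cv2.INTER_CUBIC);save('sidec.png',b)
for c in Z:
    P=cloud(Z[c]['d'],ctrl.camera_model(c)).reshape(-1,3)
    def rect(n,lo,hi,zl,zh):
        k=(P[:,0]>lo[0])&(P[:,0]<hi[0])&(P[:,1]>lo[1])&(P[:,1]<hi[1])&(P[:,2]>zl)&(P[:,2]<zh);p=P[k]
        print(c,n,k.sum(),np.round(np.median(p[:,2])),cv2.minAreaRect(p[:,:2].astype(np.float32)))
    rect('bar',(450,210),(550,310),160,185)
    rect('cap',(450,210),(550,310),131,150)
    rect('tank',(400,50),(620,340),122,131)
    rect('rim',(470,-270),(600,-140),94,108)
    rect('foot',(450,-290),(620,-120),3,25)
    rect('nozz',(450,-290),(620,-120),60,82)
E
```

```text
top bar 124 171.0 ((503.09039306640625, 259.0398254394531), (15.047754287719727, 45.125675201416016), 63.45268630981445)
top cap 677 134.0 ((499.6293029785156, 259.98870849609375), (99.50605010986328, 98.83467864990234), 89.16210174560547)
top tank 3464 129.0 ((513.0712890625, 205.21823120117188), (158.033447265625, 237.337158203125), 8.897017478942871)
top rim 210 100.0 ((532.8948974609375, -205.75311279296875), (64.52693939208984, 63.48863220214844), 87.67951202392578)
top foot 1495 6.0 ((535.029541015625, -205.3614044189453), (169.11639404296875, 170.19078063964844), 89.46017456054688)
top nozz 142 75.0 ((548.7230224609375, -199.41513061523438), (92.98119354248047, 54.652244567871094), 12.293481826782227)
side bar 86 167.0 ((501.3754577636719, 256.4761962890625), (13.358001708984375, 45.73346710205078), 62.20598602294922)
side cap 219 134.0 ((500.5924987792969, 250.1436767578125), (54.45103454589844, 64.69068145751953), 81.8454360961914)
side tank 1929 127.0 ((512.0529174804688, 202.67324829101562), (150.83056640625, 235.2589874267578), 9.216862678527832)
side rim 400 98.0 ((532.32373046875, -207.0771942138672), (67.40585327148438, 65.49272155761719), 64.50765228271484)
side foot 1834 5.0 ((531.7152099609375, -207.81307983398438), (109.63408660888672, 110.54981994628906), 13.07595443725586)
side nozz 776 73.0 ((545.8395385742188, -201.0047607421875), (91.22964477539062, 55.92811965942383), 32.158355712890625)
```

View pics/topc.png

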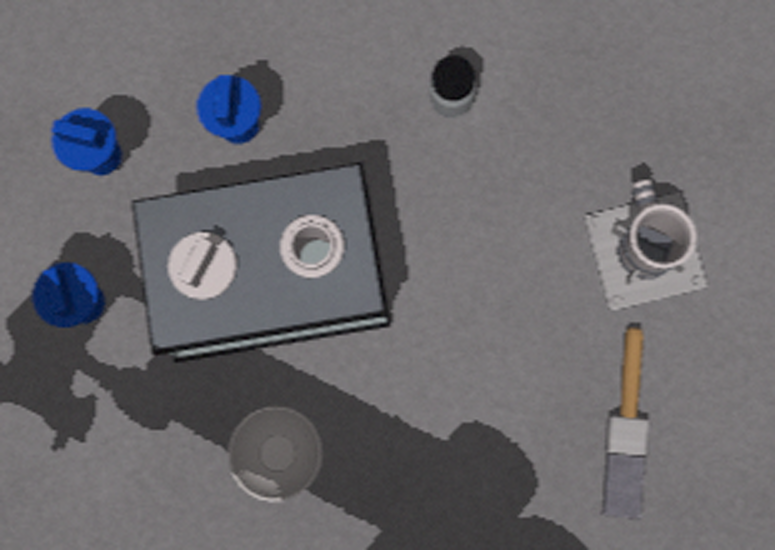

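View pics/sidec.png

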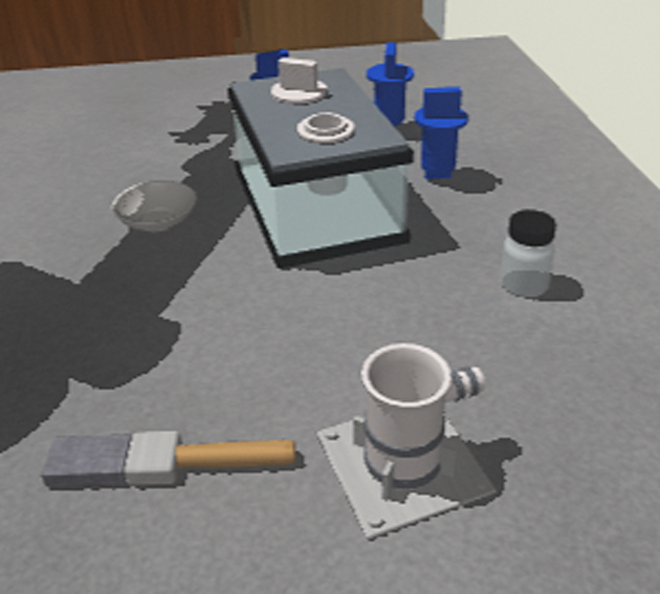

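The white cartridge with the bar hangs in the tank (crop ~(203,265)). The three standing look-alikes are blue, and the pot is at ~(663,238) with its nozzle up and slightly left. I'm moving above the cartridge now.

```bash
python3 -m pendant '{"translation":[[-35,-13,0],[-35,-13,0],[-35,-13,0],[-35,-13,0],[-35,-13,0]],"spin":[0,0,0,0,0]}' 1 && python3 -m pendant '{"translation":[[-35,-14,0],[-35,-14,0],[-35,-14,0],[-35,-14,0],[-35,-14,0]],"spin":[0,0,0,0,0]}' && python3 -m pendant '{"translation":[[0,0,0],[0,0,0]],"spin":[0,2.5]}'
cat > bar.py <<'E'
from h import *
s=ctrl.read_state();T=rot(s['eef_rot']);m=ctrl.camera_model('wrist');im,d=ctrl.get_image('wrist');np.savez('/tmp/w',im=im,d=d)
P=cloud(d,m).reshape(-1,3)
print(s['t'],s['eef_pos'],s['joint_pos'],'yaw y',np.degrees(np.arctan2(T[1,1],T[0,1])))
k=(abs(P[:,0]-502)<45)&(abs(P[:,1]-257)<45)&(P[:,2]>155)&(P[:,2]<180);p=P[k]
print(k.sum(),np.median(p[:,2]) if k.sum() else '')
r=cv2.minAreaRect(p[:,:2].astype(np.float32));print(r)
print('tool delta',T.T@(np.array([*r[0],0])-[*s['eef_pos'][:2],0]))
save('w1.png',im)
E
python3 bar.py
```

```text
t: 1.22
eef_pos: [369.4, 392.4, 231.5]
eef_rot: [0.0, 0.209, 0.978, 0.0]
wrist_force: [0.8, 0.5, -0.1]
opening: 85.3
finger_force: 0.0
t: 1.63
eef_pos: [500.6, 256.6, 231.5]
eef_rot: [0.0, 0.209, 0.978, 0.0]
wrist_force: [-0.4, 0.2, 0.6]
opening: 85.6
finger_force: 0.0
t: 1.8
eef_pos: [500.8, 256.4, 231.2]
eef_rot: [-0.0, 0.233, 0.973, -0.0]
wrist_force: [-0.7, 0.8, 0.6]
opening: 85.5
finger_force: 0.0
1.8 [500.75411761 256.43797855 231.2015707 ] [ 2.58502650e-01  1.26646337e-01  1.63241881e+00  2.71005298e-05
  1.38261964e+00 -8.42683252e-01] yaw y 63.093014194355725
1137 169.26217819031257
((503.3629150390625, 259.2427062988281), (13.553943634033203, 45.86835861206055), 62.79041290283203)
tool delta [-1.05711402e+00  3.68168870e+00 -2.44023003e-04]
```

```bash
python3 -m pendant '{"translation":[[-1,3,20],[0,0,25],[0,0,25],[0,0,15],[0,0,5]],"spin":[0,0,0,0,0]}' 1 && python3 -m pendant '{"translation":[[0,0,0],[0,0,0],[0,0,0],[0,0,0],[0,0,0]],"spin":[0,0,0,0,0]}' 0 && python3 -m pendant '{"translation":[[0,0,0],[0,0,0],[0,0,0],[0,0,0],[0,0,0]],"spin":[0,0,0,0,0]}'
```

```text
t: 2.27
eef_pos: [499.2, 260.3, 138.0]
eef_rot: [-0.003, 0.23, 0.973, -0.001]
wrist_force: [-0.2, -0.2, 0.2]
opening: 85.2
finger_force: 0.0
t: 2.68
eef_pos: [502.5, 260.6, 142.6]
eef_rot: [0.001, 0.231, 0.973, 0.001]
wrist_force: [-0.2, 0.0, 0.3]
opening: 25.6
finger_force: 0.0
t: 3.1
eef_pos: [502.4, 260.5, 142.3]
eef_rot: [0.001, 0.231, 0.973, 0.0]
wrist_force: [0.3, -1.3, 5.1]
opening: 13.2
finger_force: 59.4
```

```bash
python3 -m pendant '{"translation":[[0,0,-5],[0,0,-15],[0,0,-20],[0,0,-25],[0,0,-25]],"spin":[0,0,0,0,0]}' && python3 -m pendant '{"translation":[[0,0,-25],[0,0,-20],[0,0,-10],[0,0,0],[0,0,0]],"spin":[0,0,0,0,0]}' && python3 -m pendant '{"translation":[[0,0,0],[0,0,0]],"spin":[0,0]}'; sed -i 's/<180/<340/;s/>155/>275/;s/w1.png/w2.png/' bar.py; python3 bar.py; python3 - <<'E'
from h import *
im,d=ctrl.get_image('side');save('s2.png',cv2.resize(im[40:240,150:350],None,fx=3,fy=3))
E
```

```text
t: 3.52
eef_pos: [500.5, 260.1, 230.8]
eef_rot: [-0.002, 0.231, 0.973, -0.001]
wrist_force: [-0.5, -0.5, -2.4]
opening: 12.8
finger_force: 58.6
t: 3.93
eef_pos: [501.4, 260.3, 285.3]
eef_rot: [-0.001, 0.231, 0.973, -0.0]
wrist_force: [0.3, 0.3, -2.3]
opening: 12.9
finger_force: 58.7
t: 4.1
eef_pos: [500.7, 260.1, 284.0]
eef_rot: [-0.002, 0.231, 0.973, -0.001]
wrist_force: [-0.1, -1.3, -2.2]
opening: 13.0
finger_force: 58.7
4.1 [500.73293316 260.05180837 283.95795336] [ 2.64852088e-01  1.02706605e-01  1.55448169e+00  2.95894197e-05
  1.48845844e+00 -8.40401204e-01] yaw y 63.32643968393217
14222 312.02424868002555
((497.761962890625, 261.9941101074219), (87.22225952148438, 56.80616760253906), 63.56745147705078)
tool delta [3.52669481 0.40190944 0.00964156]
```

View pics/s2.png

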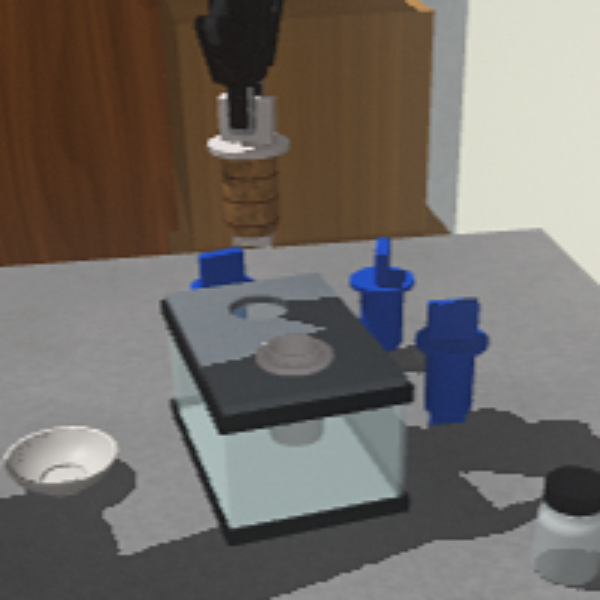

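View pics/w2.png

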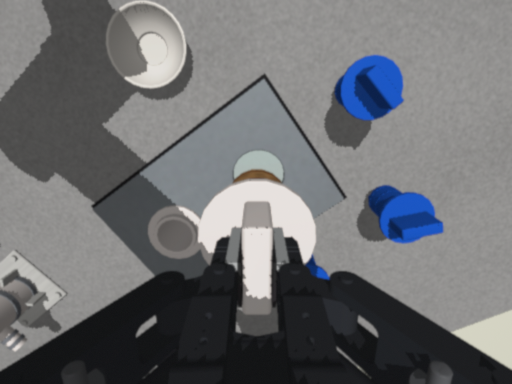

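Picked up cleanly: the bar is between the pads and the tube has its brown mesh. Next I carry it to a viewing position short of the pot and spin it.

```bash
python3 -m pendant '{"translation":[[-6,-18,0],[-11,-34,0],[-11,-34,0],[-11,-34,0],[-11,-34,0]],"spin":[0,0,0,0,0]}' && python3 -m pendant '{"translation":[[-11,-34,0],[-11,-34,0],[-11,-34,0],[-11,-34,0],[-11,-34,0]],"spin":[0,0,0,0,0]}' && python3 -m pendant '{"translation":[[-11,-34,0],[-11,-34,0],[-11,-34,0],[-11,-34,0],[-5,-17,0]],"spin":[0,0,0,0,0]}' && python3 -m pendant '{"translation":[[0,0,0],[0,0,0],[0,0,0],[0,0,0],[0,0,0]],"spin":[7,7,7,7,7]}' && python3 -m pendant '{"translation":[[0,0,0],[0,0,0],[0,0,0],[0,0,0],[0,0,0]],"spin":[7,7,7,7,7]}' && python3 -m pendant '{"translation":[[0,0,0],[0,0,0],[0,0,0],[0,0,0],[0,0,0]],"spin":[7,7,7,7,7]}' && python3 -m pendant '{"translation":[[0,0,0],[0,0,0],[0,0,0],[0,0,0],[0,0,0]],"spin":[7,7,7,7,7]}' | tail -7
cat > look.py <<'E'
import sys
from h import *
s=ctrl.read_state();T=rot(s['eef_rot']);m=ctrl.camera_model('wrist');im,d=ctrl.get_image('wrist');np.savez('/tmp/w',im=im,d=d)
P=cloud(d,m);e=s['eef_pos']
print(s['t'],e,np.round(s['joint_pos'],3),'yaw x',np.degrees(np.arctan2(T[1,0],T[0,0])))
print('cam',m['origin'])
def circ(p):
    h=cv2.convexHull(p[:,:2].astype(np.float32));return cv2.minEnclosingCircle(h),len(p)
for t in ['cartridge','pot']:
    for r in ctrl.trace('wrist',t)[:2]:
        k=r['mask']&(d>0);p=P[k];print(t,round(r['confidence'],2),r['extent'],np.round(np.percentile(p,[2,50,98],axis=0)).tolist())
cz=e[2]-8
k=(abs(P[...,2]-cz)<4)&(np.hypot(P[...,0]-e[0],P[...,1]-e[1])<42);print('cap',circ(P[k]),np.median(P[k],axis=0))
k=(abs(P[...,2]-100)<4)&(np.hypot(P[...,0]-532,P[...,1]+206)<45);p=P[k];print('rim',circ(p),np.median(p[:,2]))
k=(abs(P[...,2]-(-1+78))<9)&(np.hypot(P[...,0]-532,P[...,1]+206)<75)&(np.hypot(P[...,0]-532,P[...,1]+206)>38);p=P[k];print('nozz',len(p),cv2.minAreaRect(p[:,:2].astype(np.float32)))
k=(abs(P[...,2]-4)<5)&(np.hypot(P[...,0]-532,P[...,1]+206)<85);p=P[k];print('foot',len(p),cv2.minAreaRect(p[:,:2].astype(np.float32)) if len(p) else '')
save(sys.argv[1],im)
E
python3 look.py w3.png
```

```text
t: 4.62
eef_pos: [476.5, 99.0, 285.6]
eef_rot: [-0.0, 0.23, 0.973, -0.0]
wrist_force: [0.6, -1.0, -2.3]
opening: 12.9
finger_force: 59.1
t: 5.03
eef_pos: [449.3, -77.8, 285.9]
eef_rot: [-0.0, 0.231, 0.973, 0.0]
wrist_force: [0.6, 0.8, -3.1]
opening: 12.8
finger_force: 59.1
t: 5.45
eef_pos: [424.0, -238.5, 285.7]
eef_rot: [-0.0, 0.232, 0.973, -0.001]
wrist_force: [0.3, 0.4, -2.8]
opening: 13.4
finger_force: 59.2
t: 5.87
eef_pos: [425.0, -235.0, 285.6]
eef_rot: [-0.001, 0.515, 0.857, 0.0]
wrist_force: [-0.6, 0.1, -2.0]
opening: 12.7
finger_force: 59.2
t: 6.28
eef_pos: [425.0, -234.8, 285.6]
eef_rot: [-0.001, 0.749, 0.663, -0.0]
wrist_force: [-0.8, 0.7, -2.8]
opening: 12.8
finger_force: 59.2
t: 6.7
eef_pos: [425.0, -234.8, 285.6]
eef_rot: [-0.001, 0.914, 0.407, -0.0]
wrist_force: [-0.1, -0.3, -2.5]
opening: 13.3
finger_force: 59.2
t: 7.12
eef_pos: [425.0, -234.8, 285.6]
eef_rot: [-0.0, 0.994, 0.113, -0.0]
wrist_force: [-0.5, -0.9, -2.5]
opening: 13.1
finger_force: 59.2
7.1167 [ 425.0448773  -234.81799122  285.64797756] [-0.754 -0.11   1.764  0.     1.489  0.59 ] yaw x 12.986814296675306
cam [ 499.5778789  -218.31340498  427.61560204]
cartridge 0.91 [197.7, 169.4, 316.4, 312.8] [[405.0, -266.0, 214.0], [438.0, -233.0, 277.0], [456.0, -204.0, 314.0]]
pot 0.74 [210.0, 0.0, 295.4, 110.5] [[479.0, -261.0, 3.0], [536.0, -204.0, 8.0], [590.0, -151.0, 100.0]]
cap (((424.711669921875, -235.3766326904297), 33.903907775878906), 4898) [ 439.05729617 -229.04169879  276.73615924]
rim (((532.965576171875, -206.17738342285156), 33.275089263916016), 1159) 99.0431510860509
nozz 513 ((581.2814331054688, -195.23265075683594), (25.144384384155273, 21.672080993652344), 13.445920944213867)
foot 7966 ((531.0224609375, -206.3590545654297), (166.61004638671875, 169.6278533935547), 13.106287002563477)
```

View pics/w3.png

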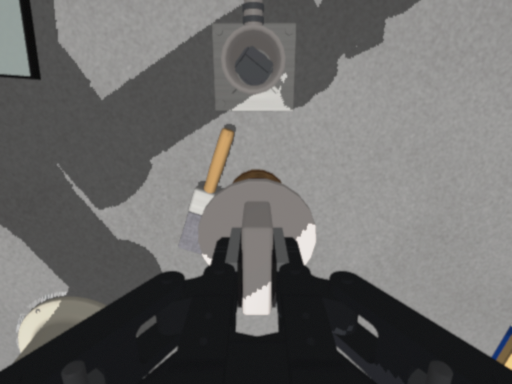

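```bash
python3 - <<'E'
from h import *
z=np.load('/tmp/w.npz');a=z['im'][20:100,214:294].astype(float)
a=np.clip(a*1.8,0,255).astype(np.uint8)
save('slot.png',cv2.resize(a,None,fx=7,fy=7,interpolation=cv2.INTER_CUBIC))
T=rot(ctrl.read_state()['eef_rot']);print(T.T@(np.array([533-424.9,-206.2+235.1,0])))
E
```

```text
[ 1.11860222e+02 -2.84748307e+00 -5.01339344e-02]
```

View pics/slot.png

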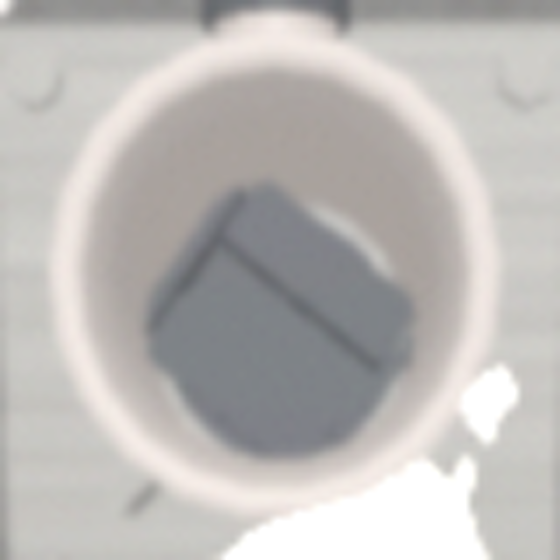

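Slot edge runs (222,238)→(375,368) in the crop, nozzle upward: about 50° anticlockwise. Moving over the pot and starting down.

```bash
python3 -m pendant '{"translation":[[15,0,0],[30,-1,0],[30,-1,0],[25,-1,0],[12,0,0]],"spin":[0,0,0,0,0]}' && python3 -m pendant '{"translation":[[0,0,20],[0,0,25],[0,0,25],[0,0,10],[0,0,0]],"spin":[0,0,0,0,0]}' && python3 -m pendant '{"translation":[[0,0,0],[0,0,0],[0,0,0]],"spin":[0,0,0]}'; python3 look.py w4.png; python3 - <<'E'
from h import *
im,d=ctrl.get_image('side');P=cloud(d,ctrl.camera_model('side'))
save('s3.png',cv2.resize(im[160:370,200:370],None,fx=3.5,fy=2.8) if 0 else cv2.resize(im[170:360,200:390],None,fx=3,fy=3))
k=(np.hypot(P[...,0]-533,P[...,1]+206)<30);p=P[k]
for z in range(60,200,8):
    q=p[abs(p[:,2]-z)<4]
    if len(q):print(z,len(q),np.round([q[:,0].min(),q[:,0].max(),q[:,1].min()],1))
E
```

```text
t: 7.68
eef_pos: [535.6, -205.1, 285.6]
eef_rot: [-0.0, 0.993, 0.119, 0.0]
wrist_force: [-0.8, 0.8, -2.6]
opening: 13.2
finger_force: 59.2
t: 8.1
eef_pos: [531.7, -205.1, 202.7]
eef_rot: [-0.002, 0.993, 0.117, -0.003]
wrist_force: [-0.1, 0.3, -1.8]
opening: 13.2
finger_force: 59.1
t: 8.35
eef_pos: [534.6, -207.0, 208.5]
eef_rot: [0.001, 0.993, 0.116, 0.001]
wrist_force: [0.1, -0.6, -2.7]
opening: 13.0
finger_force: 59.2
8.35 [ 534.57004365 -207.02806558  208.52288803] [-0.58   0.169  1.631 -0.     1.338  0.757] yaw x 13.361690482209172
cam [ 608.43826165 -189.6234596   350.74340783]
cartridge 0.69 [198.9, 169.5, 318.8, 314.4] [[515.0, -238.0, 137.0], [548.0, -205.0, 200.0], [566.0, -177.0, 236.0]]
pot 0.6 [205.1, 111.1, 301.1, 195.9] [[504.0, -258.0, 3.0], [559.0, -197.0, 6.0], [593.0, -149.0, 100.0]]
pot 0.21 [201.0, 168.5, 314.7, 316.4] [[515.0, -237.0, 141.0], [548.0, -205.0, 200.0], [566.0, -178.0, 236.0]]
cap (((534.2216796875, -207.5632781982422), 34.055198669433594), 4894) [ 548.64901519 -201.09299462  199.63496364]
rim (((533.7196044921875, -206.04124450683594), 33.01296615600586), 704) 99.16868745128473
nozz 694 ((581.6514282226562, -194.9046630859375), (28.09836196899414, 21.720827102661133), 12.837150573730469)
foot 7137 ((547.01123046875, -202.21527099609375), (138.2787322998047, 169.68702697753906), 14.498943328857422)
60 96 [ 516.   560.2 -235.7]
68 118 [ 513.2  560.  -235.6]
76 116 [ 506.4  558.9 -235.9]
84 83 [ 507.9  558.1 -235.5]
92 75 [ 505.7  559.2 -218.8]
100 68 [ 503.6  562.5 -235.9]
108 8 [ 515.8  525.6 -215.2]
116 13 [ 516.   523.6 -215.9]
124 29 [ 510.3  553.3 -231.6]
132 109 [ 509.7  552.7 -231.8]
140 110 [ 509.8  552.4 -231.8]
148 110 [ 509.7  554.2 -232. ]
156 125 [ 509.7  553.6 -231.6]
164 120 [ 509.9  553.  -231.9]
172 129 [ 509.5  551.9 -232.5]
180 90 [ 510.1  551.4 -232.5]
188 1 [ 521.6  521.6 -229.6]
196 352 [ 503.3  562.7 -235.5]
```

View pics/s3.png

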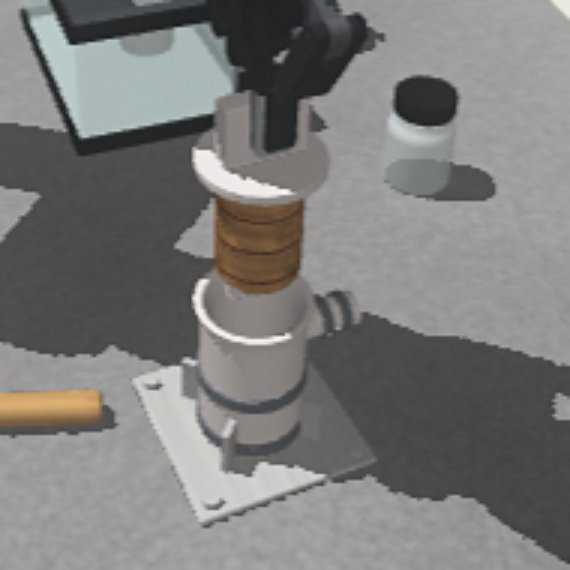

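Cap about 1.5 mm off the rim centre; small correction and gentle descent into the mouth.

```bash
python3 -m pendant '{"translation":[[-0.7,-1.4,3],[0,0,5],[0,0,6],[0,0,6],[0,0,5]],"spin":[0,0,0,0,0]}' && python3 -m pendant '{"translation":[[0,0,4],[0,0,2],[0,0,1],[0,0,0],[0,0,0]],"spin":[0,0,0,0,0]}' && python3 -m pendant '{"translation":[[0,0,1.5],[0,0,1.5],[0,0,1.5],[0,0,1.5],[0,0,1]],"spin":[0,0,0,0,0]}' && python3 -m pendant '{"translation":[[0,0,1],[0,0,1],[0,0,1],[0,0,1],[0,0,0]],"spin":[0,0,0,0,0]}'
```

```text
t: 8.97
eef_pos: [532.1, -204.8, 180.0]
eef_rot: [-0.0, 0.993, 0.116, -0.001]
wrist_force: [-0.1, -0.0, -2.2]
opening: 13.1
finger_force: 59.3
t: 9.38
eef_pos: [532.7, -205.2, 174.6]
eef_rot: [0.0, 0.993, 0.116, 0.0]
wrist_force: [-0.3, -0.0, -2.5]
opening: 13.1
finger_force: 59.3
t: 9.8
eef_pos: [532.4, -205.0, 167.0]
eef_rot: [-0.0, 0.993, 0.116, -0.0]
wrist_force: [0.6, 0.1, -2.6]
opening: 12.6
finger_force: 59.3
t: 10.22
eef_pos: [532.4, -205.0, 163.0]
eef_rot: [-0.0, 0.993, 0.116, -0.0]
wrist_force: [-0.8, 0.1, -2.3]
opening: 13.2
finger_force: 59.3
```

```bash
python3 -m pendant '{"translation":[[0,0,2],[0,0,3],[0,0,3],[0,0,3],[0,0,3]],"spin":[0,0,0,0,0]}' && python3 -m pendant '{"translation":[[0,0,3],[0,0,3],[0,0,3],[0,0,2.5],[0,0,2]],"spin":[0,0,0,0,0]}' && python3 -m pendant '{"translation":[[0,0,1.5],[0,0,1],[0,0,1],[0,0,0],[0,0,0]],"spin":[0,0,0,0,0]}' && python3 -m pendant '{"translation":[[0,0,0.5],[0,0,0.5],[0,0,0.5],[0,0,0.5],[0,0,0]],"spin":[0,0,0,0,0]}'
```

```text
t: 10.63
eef_pos: [532.4, -205.0, 148.8]
eef_rot: [-0.0, 0.993, 0.116, -0.0]
wrist_force: [1.2, -0.0, -2.6]
opening: 13.0
finger_force: 59.3
t: 11.05
eef_pos: [532.4, -205.0, 135.4]
eef_rot: [-0.0, 0.993, 0.116, -0.0]
wrist_force: [-0.0, 0.2, -1.8]
opening: 13.1
finger_force: 59.3
t: 11.47
eef_pos: [532.6, -205.1, 132.4]
eef_rot: [0.0, 0.993, 0.116, 0.0]
wrist_force: [-0.6, -1.0, -2.8]
opening: 13.1
finger_force: 59.3
t: 11.88
eef_pos: [532.5, -205.0, 130.2]
eef_rot: [-0.0, 0.993, 0.116, -0.0]
wrist_force: [-0.2, 0.1, -1.0]
opening: 13.5
finger_force: 59.3
```

```bash
for i in 1 2 ; do :; done; python3 -m pendant '{"translation":[[0,0,0.5],[0,0,0.5],[0,0,0],[0,0,0]],"spin":[0,0,0,0]}' && python3 -m pendant '{"translation":[[0,0,0.5],[0,0,0.5],[0,0,0],[0,0,0]],"spin":[0,0,0,0]}' && python3 -m pendant '{"translation":[[0,0,0.5],[0,0,0.5],[0,0,0],[0,0,0]],"spin":[0,0,0,0]}'
```

```text
t: 12.22
eef_pos: [532.5, -205.0, 129.2]
eef_rot: [-0.0, 0.993, 0.116, -0.0]
wrist_force: [0.0, -0.0, -2.5]
opening: 12.9
finger_force: 59.3
t: 12.55
eef_pos: [532.5, -205.0, 128.3]
eef_rot: [-0.0, 0.993, 0.116, -0.0]
wrist_force: [0.2, 0.3, -2.3]
opening: 12.9
finger_force: 59.3
t: 12.88
eef_pos: [532.6, -205.1, 127.4]
eef_rot: [0.0, 0.993, 0.116, 0.0]
wrist_force: [-0.2, 0.3, -2.0]
opening: 13.1
finger_force: 59.3
```

```bash
python3 -m pendant '{"translation":[[0,0,0.5],[0,0,0.5],[0,0,0],[0,0,0]],"spin":[0,0,0,0]}' && python3 -m pendant '{"translation":[[0,0,0.5],[0,0,0.5],[0,0,0],[0,0,0]],"spin":[0,0,0,0]}'
```

```text
t: 13.22
eef_pos: [532.8, -205.2, 126.8]
eef_rot: [0.0, 0.993, 0.116, 0.0]
wrist_force: [-0.4, 0.7, 2.6]
opening: 12.8
finger_force: 60.0
t: 13.55
eef_pos: [532.7, -205.2, 125.6]
eef_rot: [0.0, 0.993, 0.116, 0.0]
wrist_force: [-0.8, 0.7, 4.2]
opening: 12.8
finger_force: 60.1
```

Seat contact, ~6.6 N. Turning anticlockwise (negative spin), first to ~30°, then in small steps.

```bash
python3 -m pendant '{"translation":[[0,0,0.5],[0,0,0],[0,0,0],[0,0,0],[0,0,0]],"spin":[-3,-3,-3,-3,-3]}' && python3 -m pendant '{"translation":[[0,0,0],[0,0,0],[0,0,0],[0,0,0],[0,0,0]],"spin":[-3,-3,-3,-3,-3]}' && python3 -m pendant '{"translation":[[0,0,0],[0,0,0],[0,0,0],[0,0,0],[0,0,0]],"spin":[-3,-2,-2,-2,0]}'  && python3 -m pendant '{"translation":[[0,0,0],[0,0,0],[0,0,0]],"spin":[-2,-2,0]}'
```

```text
t: 13.97
eef_pos: [533.1, -205.4, 125.3]
eef_rot: [0.001, 0.969, 0.246, 0.001]
wrist_force: [-0.2, 1.7, 4.0]
opening: 13.0
finger_force: 60.2
t: 14.38
eef_pos: [533.1, -205.5, 125.4]
eef_rot: [0.001, 0.929, 0.37, 0.001]
wrist_force: [-0.5, 0.5, 4.0]
opening: 12.9
finger_force: 60.2
t: 14.8
eef_pos: [533.1, -205.5, 125.3]
eef_rot: [0.001, 0.897, 0.441, 0.0]
wrist_force: [0.5, -0.3, 4.2]
opening: 13.0
finger_force: 60.2
t: 15.05
eef_pos: [533.1, -205.6, 125.2]
eef_rot: [0.001, 0.882, 0.472, 0.0]
wrist_force: [1.2, -1.1, 4.2]
opening: 13.3
finger_force: 60.0
```

```bash
python3 -m pendant '{"translation":[[0,0,0],[0,0,0],[0,0,0]],"spin":[-1,-1,0]}' && python3 -m pendant '{"translation":[[0,0,0],[0,0,0],[0,0,0]],"spin":[-1,-1,0]}' && python3 -m pendant '{"translation":[[0,0,0],[0,0,0],[0,0,0]],"spin":[-1,-1,0]}'
```

```text
t: 15.3
eef_pos: [532.5, -205.1, 124.4]
eef_rot: [-0.0, 0.873, 0.488, 0.0]
wrist_force: [2.3, -2.1, -1.7]
opening: 12.9
finger_force: 59.4
t: 15.55
eef_pos: [532.3, -204.8, 124.2]
eef_rot: [-0.0, 0.864, 0.503, -0.0]
wrist_force: [2.0, -1.5, -2.5]
opening: 12.9
finger_force: 59.3
t: 15.8
eef_pos: [532.0, -204.6, 124.3]
eef_rot: [-0.001, 0.855, 0.518, -0.0]
wrist_force: [0.8, 0.1, -2.3]
opening: 12.9
finger_force: 59.2
```

The seat sprang up (Fz back to the cartridge's own weight) and the yaw is now ~49°. Lowering.

```bash
python3 -m pendant '{"translation":[[0,0,0.5],[0,0,1],[0,0,1],[0,0,0.5],[0,0,0]],"spin":[0,0,0,0,0]}' && python3 -m pendant '{"translation":[[0,0,1],[0,0,1],[0,0,1],[0,0,0.5],[0,0,0]],"spin":[0,0,0,0,0]}' && python3 -m pendant '{"translation":[[0,0,0.5],[0,0,0.5],[0,0,0.5],[0,0,0],[0,0,0]],"spin":[0,0,0,0,0]}'
```

```text
t: 16.22
eef_pos: [532.2, -204.9, 121.4]
eef_rot: [-0.0, 0.856, 0.517, -0.0]
wrist_force: [-0.1, -0.4, -2.1]
opening: 12.9
finger_force: 59.2
t: 16.63
eef_pos: [532.4, -205.0, 118.1]
eef_rot: [-0.0, 0.856, 0.518, -0.0]
wrist_force: [0.3, -0.2, -3.0]
opening: 13.2
finger_force: 59.2
t: 17.05
eef_pos: [532.5, -205.0, 116.8]
eef_rot: [-0.0, 0.856, 0.518, -0.0]
wrist_force: [0.0, 0.3, -1.5]
opening: 13.2
finger_force: 59.2
```

```bash
python3 -m pendant '{"translation":[[0,0,0.5],[0,0,0.5],[0,0,0.5],[0,0,0],[0,0,0]],"spin":[0,0,0,0,0]}' && python3 -m pendant '{"translation":[[0,0,0.5],[0,0,0.5],[0,0,0],[0,0,0]],"spin":[0,0,0,0]}' && python3 -m pendant '{"translation":[[0,0,0.5],[0,0,0],[0,0,0]],"spin":[0,0,0]}'
```

```text
t: 17.47
eef_pos: [532.5, -205.1, 115.2]
eef_rot: [-0.0, 0.856, 0.518, -0.0]
wrist_force: [0.5, -0.5, -2.4]
opening: 13.1
finger_force: 59.2
t: 17.8
eef_pos: [532.6, -205.1, 114.4]
eef_rot: [0.0, 0.856, 0.518, 0.0]
wrist_force: [0.0, 1.0, -0.8]
opening: 13.0
finger_force: 59.4
t: 18.05
eef_pos: [532.7, -205.1, 114.4]
eef_rot: [0.0, 0.856, 0.518, 0.0]
wrist_force: [-2.5, 1.3, 4.2]
opening: 13.2
finger_force: 60.0
```

Contact with the rim at the expected height. Releasing, retreating and checking.

```bash
python3 -m pendant '{"translation":[[0,0,0],[0,0,0],[0,0,0],[0,0,0],[0,0,0]],"spin":[0,0,0,0,0]}' 1 && python3 -m pendant '{"translation":[[0,0,-5],[0,0,-15],[0,0,-25],[0,0,-25],[0,0,-25]],"spin":[0,0,0,0,0]}' && python3 -m pendant '{"translation":[[0,0,-20],[0,0,-10],[0,0,0],[0,0,0],[0,0,0]],"spin":[0,0,0,0,0]}' && python3 - <<'E'
from h import *
for c in ['wrist','side']:
    m=ctrl.camera_model(c);im,d=ctrl.get_image(c);P=cloud(d,m)
    r=np.hypot(P[...,0]-533,P[...,1]+206)
    k=(r<40)&(abs(P[...,2]-106)<5)
    p=P[k];print(c,len(p),np.median(p[:,2]),cv2.minEnclosingCircle(p[:,:2].astype(np.float32)))
    A=np.c_[p[:,:2]-[533,-206],np.ones(len(p))];print('tilt',np.linalg.lstsq(A,p[:,2],rcond=None)[0])
    if c=='side':save('end.png',cv2.resize(im[170:360,200:390],None,fx=3,fy=3))
print(ctrl.read_state()['wrist_force'])
E
```

```text
t: 18.47
eef_pos: [532.6, -205.1, 113.7]
eef_rot: [0.0, 0.856, 0.518, 0.0]
wrist_force: [0.2, -0.4, -0.1]
opening: 72.7
finger_force: 0.0
t: 18.88
eef_pos: [532.4, -205.0, 210.1]
eef_rot: [-0.0, 0.856, 0.518, -0.0]
wrist_force: [1.3, -0.2, -0.2]
opening: 85.2
finger_force: 0.0
t: 19.3
eef_pos: [531.7, -204.6, 236.9]
eef_rot: [-0.001, 0.856, 0.518, -0.001]
wrist_force: [0.3, 0.2, 0.1]
opening: 85.4
finger_force: 0.0
wrist 2772 105.4880676289873 ((532.4689331054688, -206.73048400878906), 33.926025390625)
tilt [-1.16980853e-03 -1.81305745e-03  1.05499879e+02]
side 771 105.0710411820541 ((531.0237426757812, -207.72567749023438), 34.51786422729492)
tilt [4.72568403e-03 1.10544914e-02 1.05137163e+02]
[ 0.33169539 -0.46637968 -0.50282576]
```

View pics/end.png

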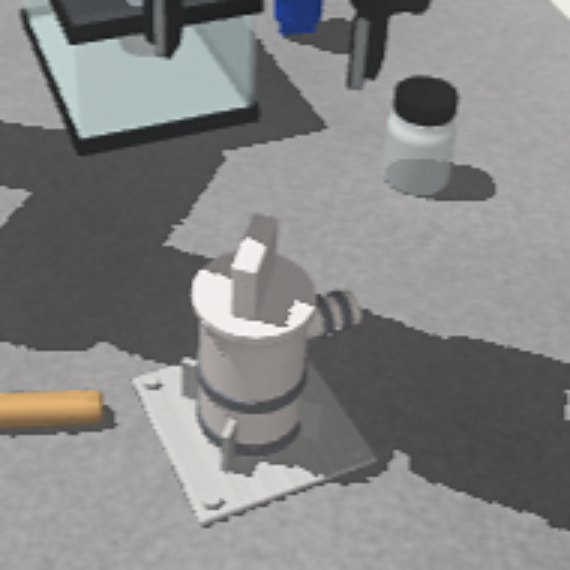

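The cap lies flat on the rim (top at ~105.5 mm, level, centred), and the gripper is clear.

```bash
python3 -c "
from rig import ctrl
print(ctrl.hand_in())"
```

```text
the job is handed in; nothing more can be done
None
```

The cartridge is in the filter pot with its tongue in the slot and its cap flat and centred on the rim; I released it, drew the gripper clear and handed the job in at about 19.4 s, with no verdict returned.

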